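Shut and lock the filter bay of the bench dust extractor

TASK

Push the sliding aluminium cover of the dust extractor's filter box fully home against its end stop. Then set a fingertip in the slot of the yellow quarter-turn fastener and turn it clockwise as far as it goes, so that the cover is locked, and take the hand away. Nothing needs gripping; leave the hammer, jar and screwdriver where they lie.

Things in the scene. Friction and masses are not known exactly. Their poses are not given: they have to be found in the camera images.
- housing: grey filter box fixed on the green bench; origin on the bench under it, z up. 180 (x: -90..90) by 375 (y: -200..175) mm, flat deck 55 mm above the bench. Guide rails at x = -90..-77 and 77..90, tops at 73 mm; the cover slides along y between them. Dark end stop at y = 161..175, top 81 mm. The bare deck on the cover's -y side has room for a fingertip; the open bay shows on its +y side
- cover (a joint): how far the cover is open, m: 0 = fully home at the end stop, up to 0.09; it opens towards the housing's -y and is pushed shut towards +y. About 5 N of sliding friction plus light damping; it stays where it is left
- cover_edge (a point): middle of the cover's upright -y end face, the face to push, 13 mm above the deck; axes as the housing's. The cover is an aluminium slab 150 (x) by 200 (y) by 26 mm thick riding on the deck, top 81 mm above the bench. When home this point is at x = 0, y = -40 mm in the housing frame, and the fastener's axis at x = 0, y = 60 mm
- fastener (a joint): fastener angle, rad: 0 = open, slot along housing y; turns clockwise seen from above to a hard stop at 1.571 = locked, slot along housing x. Starts at 0 to 0.25. About 0.08 N m of friction, no spring: stays where left. A tongue under the cover swings behind a keeper bar: it turns fully only when the cover is home, and then holds the cover shut
- slot (a point): centre of the fastener on its turning axis, level with the cover's top (81 mm above the bench). It is a flush yellow disc of 110 mm diameter in the middle of the cover, split by one straight black-floored slot 40 mm wide, 19 mm deep, right across the disc (110 mm long). The point's y axis runs along the slot and turns with it; z up
- mallet: bystander: wooden-handled hammer 240 mm long lying on the bench on the housing's +x side; leave alone
- jar: bystander: jar of 60 mm diameter, 75 mm tall, blue cap, standing beyond the housing's +y end, origin at its foot; leave alone
- driver: bystander: red screwdriver 180 mm long lying on the bench on the housing's -x side; leave alone

How it is judged (in metres and radians):
On the way, in this order (a step that is already met when the one before it is completed fails the run):
1. the cover is pushed fully home (within 6 mm) before the fastener is turned (value of joint cover below 0.006 m and value of joint fastener below 0.6 rad), for 0.1 s.
2. the fastener is turned clockwise to its stop (value of joint fastener above 1.43 rad), for 0.1 s.
At the end, for the whole second after the job is handed in: The cover is home within 5 mm, the fastener stands within 8 degrees of its clockwise stop and is at rest, and the hammer, jar and screwdriver lie within 30 mm of where they were (value of joint cover below 0.005 m and value of joint fastener above 1.43 rad and not (velocity of joint fastener above 0.1 rad/s) and distance of each of mallet, jar, driver from where it was at the start of the episode below 0.03 m); the robot touches nothing.
It fails at once if the hammer is lifted, knocked over or shoved more than 30 mm (distance of mallet from where it was at the start of the episode above 0.03 m).
It fails at once if the jar is lifted, knocked over or shoved more than 30 mm (distance of jar from where it was at the start of the episode above 0.03 m or angle between jar's own z axis and vertical above 0.5 rad).
It fails at once if the screwdriver is lifted, knocked over or shoved more than 30 mm (distance of driver from where it was at the start of the episode above 0.03 m).
It also fails if it takes over 48 s, if anything falls off the work surface, if the arm or the gripper's body presses on something with over 40 N, if the wrist force passes 120 N, or if a joint passes its speed limit or range.

ROBOT

A 6-joint arm with a two-finger parallel gripper is mounted at the origin on the work surface. World frame = base frame: x ahead of the robot, y to its left, z up, the work surface at z = 0. Lengths are in mm, angles in rad, forces in N, time in s.
With the tool pointing down it reaches from about 300 to 775 mm from the base axis. Payload 14.6 kg.
Tool frame: the origin (TCP) lies at the very end of the fingers, on their centre line; the grasp point (between the pads) lies 19 mm behind it; z points along the fingers, y is the line along which they close (so a half turn about z gives the same grasp; the last joint's range is limited). The gripper opens to 94 mm and grips with 3 to 60 N. Pads are 16 mm wide; open, the fingers measure 119 mm over their backs; the gripper's body (75 mm by 177 mm) begins 78 mm behind the grasp point.
Start: joints at [-1.267, 0.3, 1.521, -0, 1.321, -0.067], TCP at [199.291, -512.613, 205.446] pointing down, gripper open.
Joint ranges: [-3.03, 3.03], [-0.79, 2.21], [0.23, 2.52], [-1.04, 4.18], [0, 3.07], [-2.55, 2.55]. Speed limits (rad/s): [2.22, 2.22, 2.57, 3.14, 3.14, 3.14].

INTERFACE

Orientations are given as [roll, pitch, yaw] about the fixed x, y, z axes, in that order (R = Rz(yaw) Ry(pitch) Rx(roll)).
In Python, from cell import manip, camera, get_calibration gives the robot as it stands. The module is installed in compiled form; this text tells all that it offers.
- The arm moves only by the tool jog_arm, never from a script. Its argument "plan" is one flat list of numbers, 6 for each row, row after row: the shift along the world's x, y, z in m, then the turn, a rotation vector about the world's x, y, z in degrees. A call has 1 to 20 rows; each row is the pose to reach, as a shift and turn from the pose commanded when the call began; what a row does not reach only later rows make up. A row lasts 1/10 s, in which the tool goes at most 50 mm and 8.59 degrees, less where a joint would pass 70% of its speed; a pose out of reach is approached as far as the arm can. A call with a gripper value outside its range is refused whole. "claw" is the finger opening in m, from 0 to 0.094, set as the call begins (left out, the last holds). The fingers move at their own pace and stop on an object; "force" is the grip in N (left out, the last holds). Time passes only in rows, so rows that repeat a pose let the fingers close. It gives the time, the measured TCP pose, the force, the opening and the grip force at its end, in the units of the state.
- manip.read_state(): the state, without advancing time (a new reading comes with each control period).
- camera(name): name is "side" or "top" or "wrist"; returns (picture, depth): 480x640x3 uint8, red, green, blue; 480x640 float32, mm along the optical axis (not along the pixel's ray), 0 where there is no reading.
- get_calibration(name): a dict with "fx", "fy", "cx", "cy" (pixels), "origin" and "attitude" of the camera in the world. Camera axes: x right, y down, z forward; pixel columns grow to the right and rows downward; lengths in mm; the calibration is good to about 2 mm. The wrist camera is an equidistant fisheye: a pixel r from the principal point sees the ray r / f radians off the axis. A picture is of the moment at which its call begins: read the wrist's pose just before it. get_calibration takes no time and is no camera call; for the wrist camera it gives the pose at the moment of the call.
- manip.sign_off(): hands the job in; it is judged then, once.
The state is a dict: "clock": time; "joints": joint angles; "qd": joint speeds; "effort": joint torques, N m; "eef_pos": TCP position; "eef_rot": TCP orientation; "wrist_force": force on the tool from outside, world axes, zero at the start; "moment": the same for the moment, N m; "finger_gap": finger opening in mm; "finger_force": force on a finger pad.
Only numpy, scipy, OpenCV 4.12 (cv2) and the standard library are available. Lean on these libraries where they do the work, as an engineer would, in place of code of your own. Each camera call takes 0.05 s, during which the arm holds its last target. There are 200 camera calls.

## Working session

There is one attempt and no reset: what is moved stays moved. The work goes in short steps, Python scripts to look and compute and a tool call to move; the robot and the scene stay as the last step left them, time stands still between calls to the robot, and variables do not carry over. Pictures are saved under pics/ and viewed, at most 10 in all, crops included, and the job is handed in when it is done.

Besides the shell and the picture viewer there is one more tool, called after "Emit:" by a JSON object that holds its "fn" and its "kwargs", one argument or row to a line. jog_arm: Moves the arm, as the interface text tells. Its arguments: {"type":"object","properties":{"plan":{"type":"array"},"claw":{"type":"number"},"force":{"type":"number"}},"required":["plan"]}

```bash
mkdir -p pics; cat > h.py <<'E'
import numpy as np, cv2
from cell import manip, camera, get_calibration
from scipy.spatial.transform import Rotation as R
def snap(n,f):
    p,d=camera(n); cv2.imwrite(f'pics/{f}.png',p[:,:,::-1]); np.save(f'pics/{f}.npy',d); return p,d
def Rm(c):
    a=np.array(c['attitude'],float)
    return a if a.shape==(3,3) else R.from_euler('xyz',a).as_matrix() if a.size==3 else R.from_quat(a).as_matrix()
def px(c,d,u,v):
    z=np.median(d[v-1:v+2,u-1:u+2])
    return Rm(c)@np.array([(u-c['cx'])/c['fx']*z,(v-c['cy'])/c['fy']*z,z])+np.array(c['origin'])
E
python3 - <<'E'
from h import *
print(manip.read_state()); 
for n in('top','side'): print(n,get_calibration(n)); snap(n,n+'1')
a=np.hstack([cv2.imread('pics/top1.png')])
E
```

```text
{'clock': 0.0, 'joints': array([-1.26659438e+00,  3.00484828e-01,  1.52157699e+00,  7.04202765e-06,
        1.32069078e+00, -6.66004119e-02]), 'qd': array([-7.28484341e-04,  5.20145971e-04, -1.95668421e-05, -9.00269746e-04,
        6.50191375e-04,  1.22423433e-04]), 'effort': array([-4.15803597e-04, -5.31809592e+01, -3.52740884e+01,  7.08039198e-02,
        2.43794970e-02, -6.73856448e-05]), 'eef_pos': array([ 199.22086744, -512.37304949,  204.88052773]), 'eef_rot': array([-3.14043573e+00, -8.40018726e-05,  3.70800566e-01]), 'wrist_force': array([-1.3285675 , -0.25093043, -0.09502166]), 'moment': array([-0.01603956,  0.014575  ,  0.04338473]), 'finger_force': 0.0, 'finger_gap': 94.29030983111483}
top {'fx': 573.4476480158332, 'fy': 573.4476480158332, 'cx': 318.39809568045877, 'cy': 235.57183693471174, 'origin': array([442.36921532, 118.10992143, 862.16352606]), 'attitude': array([-2.9549443 ,  0.02915415, -1.59631715])}
side {'fx': 615.9101923958756, 'fy': 615.9101923958756, 'cx': 326.5760807423637, 'cy': 224.34590500037626, 'origin': array([143.36579031, 908.52983654, 694.39157067]), 'attitude': array([-2.18299442, -0.00569539, -2.62732842])}
```

View pics/top1.png

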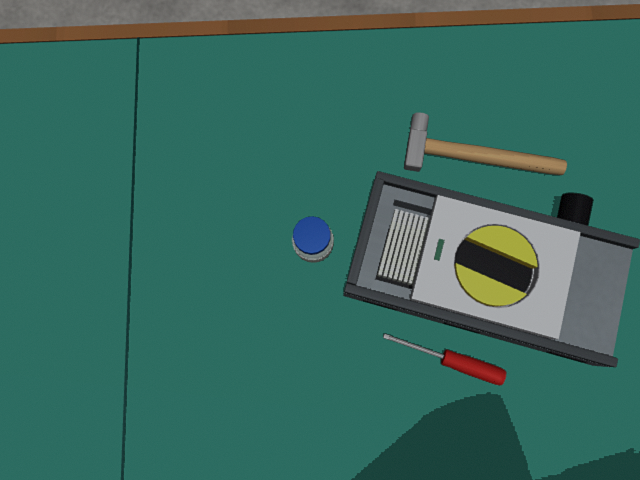

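View pics/side1.png

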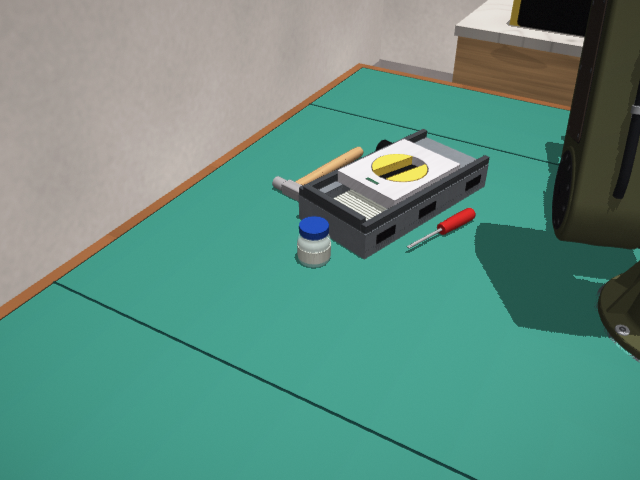

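The top view shows the end stop at left (380,178)-(348,290). The cover corners are at (438,196), (580,233), (558,338) and (413,298). The disc centre is near (497,265), and the slot runs from (460,250) to (535,280). In the side view the jar is at (314,240), the hammer lies behind the box and the screwdriver in front of it.

```bash
python3 - <<'E'
from h import *
c=get_calibration('top'); d=np.load('pics/top1.npy'); p=cv2.imread('pics/top1.png')[:,:,::-1]
def at(u,v,z):  # ray to plane z
    r=Rm(c)@np.array([(u-c['cx'])/c['fx'],(v-c['cy'])/c['fy'],1]); o=np.array(c['origin']); return (o+r*(z-o[2])/r[2]).round(1)
for n,u,v in [('cov',480,235),('deck',600,290),('disc',500,240)]: print(n,px(c,d,u,v).round(1))
C=[at(*q,81) for q in [(438,196),(580,233),(558,338),(413,298)]]
print('cover corners',C, 'mean',np.mean(C,0))
hsv=cv2.cvtColor(p,cv2.COLOR_RGB2HSV); m=cv2.inRange(hsv,(24,120,60),(34,255,255)); m[:, :440]=0;m[:200]=0
ys,xs=np.nonzero(m); W=np.array([at(a,b,81)[:2] for a,b in zip(xs,ys)],np.float32)
print('disc',cv2.minEnclosingCircle(W))
k=cv2.inRange(hsv,(0,0,0),(180,255,50)); k[:225]=0;k[310:]=0;k[:,:450]=0;k[:,545:]=0
n,l,s,ce=cv2.connectedComponentsWithStats(k); i=1+s[1:,4].argmax(); ys,xs=np.nonzero(l==i)
W=np.array([at(a,b,62)[:2] for a,b in zip(xs,ys)],np.float32); print('slot',cv2.minAreaRect(W), s[i]); v=np.linalg.svd(W-W.mean(0),full_matrices=False)[2][0]; print(np.degrees(np.arctan2(v[1],v[0])))
for nme,q in dict(rail_hi=[(382,176),(637,240)],rail_lo=[(348,290),(613,360)],).items():
    a=at(*q[0],73);b=at(*q[1],73); print(nme,a,b,np.degrees(np.arctan2(*(a-b)[[1,0]])))
E
```

```text
cov [584.6 -85.5  79.9]
deck [ 506.5 -251.3   54.6]
disc [ 576.6 -112.    80.6]
cover corners [array([641.5, -31.3,  81. ]), array([ 582.9, -221.2,   81. ]), array([ 442.5, -177. ,   81. ]), array([500.6,  11.4,  81. ])] mean [ 541.875 -104.525   81.   ]
disc ((542.206298828125, -103.52761840820312), 55.863216400146484)
slot ((544.8820190429688, -104.84736633300781), (107.7830810546875, 35.295143127441406), 64.18574523925781) [ 455  240   77   52 1913]
63.83116
rail_hi [675.5  44.5  73. ] [ 572.2 -301.    73. ] 73.3540201742314
rail_lo [514.6  98.6  73. ] [ 412.  -249.2   73. ] 73.56409232463872
```

Emit:
{"fn": "jog_arm", "kwargs": {
  "plan": [0.03,0.03,0,0,0,5,0.07,0.065,0,0,0,12,0.11,0.1,0,0,0,19,0.145,0.135,0,0,0,26,0.18,0.17,0,0,0,33,0.215,0.2,0,0,0,39,0.245,0.23,0,0,0,44,0.275,0.255,0,0,0,48,0.295,0.275,0,0,0,51,0.305,0.284,0,0,0,52,0.305,0.284,0,0,0,52],
  "claw": 0.07
}}

```text
clock: 1.2
eef_pos: [504.7, -227.9, 205.0]
eef_rot: [-3.141, -0.0, 1.279]
wrist_force: [-0.6, -0.1, -0.4]
finger_gap: 69.9
finger_force: 0.0
```

```bash
python3 - <<'E'
from h import *
print(get_calibration('wrist')); s=manip.read_state(); print(s['eef_pos'],s['eef_rot'],s['finger_gap'],s['clock']); snap('wrist','w1')
E
```

```text
{'fx': 371.64829954431775, 'fy': 371.64829954431775, 'cx': 319.2477983717492, 'cy': 234.75952843689757, 'origin': array([ 525.79585059, -158.07918698,  384.14519669]), 'attitude': array([ 2.88772969e+00,  3.55211457e-04, -2.91404318e-01])}
[ 504.74498856 -227.90853814  205.03866516] [-3.14093190e+00 -1.29082365e-04  1.27948878e+00] 69.87023037487562 1.2
```

View pics/w1.png

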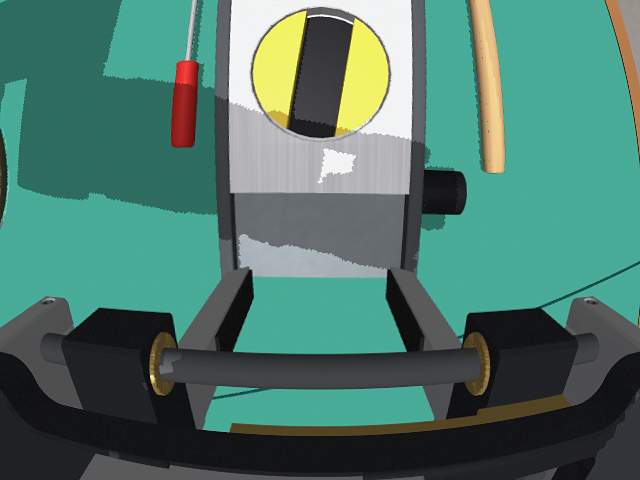

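The wrist view shows the cover edge level at row 193 (columns 230 to 410), so the hand is square to it. The fingertips, near row 270, are centred behind it over the bare deck. Next I lower the hand and push gently.

Emit:
{"fn": "jog_arm", "kwargs": {
  "plan": [0,0,-0.04,0,0,0,0,0,-0.08,0,0,0,0,0,-0.11,0,0,0,0,0,-0.13,0,0,0,0,0,-0.139,0,0,0,0,0,-0.139,0,0,0,0.003,0.01,-0.139,0,0,0,0.006,0.02,-0.139,0,0,0,0.009,0.03,-0.139,0,0,0,0.012,0.04,-0.139,0,0,0,0.015,0.05,-0.139,0,0,0,0.015,0.05,-0.139,0,0,0]
}}

```text
clock: 2.45
eef_pos: [520.1, -177.2, 67.3]
eef_rot: [3.14, -0.0, 1.28]
wrist_force: [1.1, -0.8, -0.2]
finger_gap: 70.0
finger_force: 0.0
```

Emit:
{"fn": "jog_arm", "kwargs": {
  "plan": [0.002,0.007,0,0,0,0,0.004,0.014,0,0,0,0,0.006,0.021,0,0,0,0,0.008,0.026,0,0,0,0,0.009,0.03,0,0,0,0]
}}

```text
clock: 2.95
eef_pos: [528.8, -148.7, 67.1]
eef_rot: [3.14, 0.001, 1.278]
wrist_force: [0.5, -5.0, 2.2]
finger_gap: 69.6
finger_force: 2.7
```

```bash
python3 - <<'E'
from h import *
snap('side','s2'); p=cv2.imread('pics/s2.png'); cv2.imwrite('pics/s2c.png',cv2.resize(p[110:270,270:510],None,fx=3,fy=3,interpolation=cv2.INTER_CUBIC))
E
```

```text
(no output)
```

View pics/s2c.png

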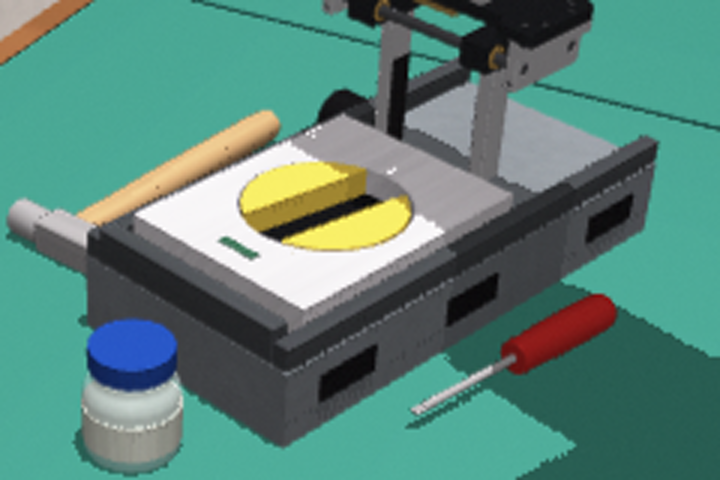

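The enlarged side view shows both fingers on the cover's end face. The cover's far edge, (135,215)-(300,305), is close to the end stop. I'll creep forward from here.

Emit:
{"fn": "jog_arm", "kwargs": {
  "plan": [0.001,0.002,0,0,0,0,0.001,0.004,0,0,0,0,0.002,0.006,0,0,0,0,0.002,0.006,0,0,0,0]
}}

```text
clock: 3.4
eef_pos: [530.5, -142.7, 66.7]
eef_rot: [3.141, 0.0, 1.278]
wrist_force: [-0.4, -2.1, 1.7]
finger_gap: 69.8
finger_force: 1.4
```

Emit:
{"fn": "jog_arm", "kwargs": {
  "plan": [0.001,0.002,0,0,0,0,0.001,0.004,0,0,0,0,0.002,0.006,0,0,0,0,0.002,0.006,0,0,0,0]
}}

```text
clock: 3.8
eef_pos: [532.3, -136.6, 66.5]
eef_rot: [3.142, 0.0, 1.278]
wrist_force: [-0.1, -2.5, 2.2]
finger_gap: 70.1
finger_force: 1.4
```

Emit:
{"fn": "jog_arm", "kwargs": {
  "plan": [0.001,0.002,0,0,0,0,0.001,0.004,0,0,0,0,0.002,0.006,0,0,0,0,0.002,0.006,0,0,0,0]
}}

```text
clock: 4.2
eef_pos: [532.8, -135.3, 66.6]
eef_rot: [-3.141, 0.007, 1.276]
wrist_force: [-13.5, -37.8, 5.7]
finger_gap: 70.0
finger_force: 20.3
```

Emit:
{"fn": "jog_arm", "kwargs": {
  "plan": [-0.003,-0.01,0,0,0,0,-0.006,-0.02,0,0,0,0,-0.006,-0.02,0.03,0,0,0,-0.006,-0.02,0.07,0,0,0,-0.006,-0.02,0.1,0,0,0,-0.006,-0.02,0.11,0,0,0,-0.006,-0.02,0.11,0,0,0]
}}

```text
clock: 4.9
eef_pos: [528.6, -150.5, 177.1]
eef_rot: [3.14, -0.0, 1.279]
wrist_force: [-0.0, 0.6, -0.8]
finger_gap: 69.8
finger_force: 0.0
```

```bash
python3 - <<'E'
from h import *
c=get_calibration('wrist'); s=manip.read_state(); print(s['eef_pos'],s['eef_rot']); p,d=snap('wrist','w2')
def at(u,v,z):
    x,y=(u-c['cx'])/c['fx'],(v-c['cy'])/c['fy']; r=np.hypot(x,y); k=np.tan(r)/r if r>0 else 1
    w=Rm(c)@np.array([x*k,y*k,1]); o=np.array(c['origin']); return o+w*(z-o[2])/w[2]
hsv=cv2.cvtColor(p,cv2.COLOR_RGB2HSV); m=cv2.inRange(hsv,(24,120,60),(34,255,255)); m[240:]=0
ys,xs=np.nonzero(m); W=np.array([at(a,b,81)[:2] for a,b in zip(xs,ys)],np.float32); print(cv2.minEnclosingCircle(W))
n,l,st,ce=cv2.connectedComponentsWithStats(m)
for i in range(1,n):
    if st[i,4]>800:
        ys,xs=np.nonzero(l==i); w=np.array([at(a,b,81)[:2] for a,b in zip(xs,ys)],np.float32); print(ce[i],cv2.minAreaRect(w))
E
```

```text
[ 528.60325875 -150.54928941  177.08410596] [ 3.13997156e+00 -3.17756038e-04  1.27871896e+00]
((565.3457641601562, -30.966657638549805), 55.011112213134766)
[274.84457167  66.11132316] ((532.6160278320312, -15.008235931396484), (100.5882568359375, 36.86494827270508), 64.1114730834961)
[365.40757576  80.13679654] ((598.6608276367188, -47.178707122802734), (101.35308074951172, 35.8397331237793), 64.09395599365234)
```

View pics/w2.png

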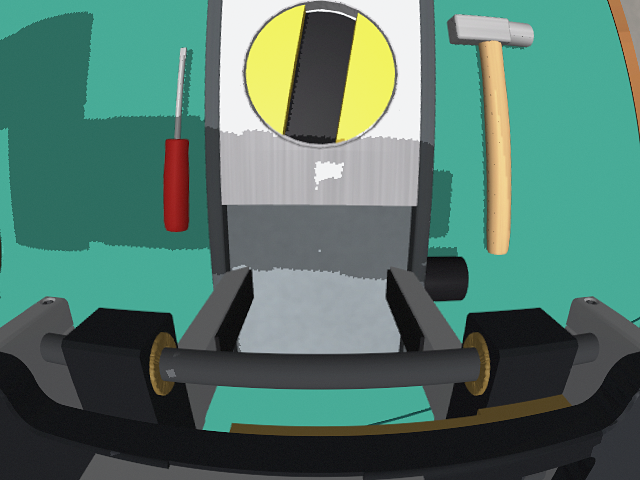

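The wrist view shows the disc centred near (320,75), with the slot running from (330,8) to (310,140). That puts it at (565,-31), 64.1° in the world. The bystanders haven't moved. I'll turn the hand 81° and go above the slot.

Emit:
{"fn": "jog_arm", "kwargs": {
  "plan": [0.003,0.01,0,0,0,7,0.007,0.025,0,0,0,15,0.012,0.04,0,0,0,23,0.017,0.055,0,0,0,31,0.021,0.07,0,0,0,39,0.025,0.085,0,0,0,47,0.029,0.098,0,0,0,55,0.033,0.11,0,0,0,63,0.035,0.117,0,0,0,71,0.036,0.119,0,0,0,78,0.036,0.119,0,0,0,81,0.036,0.119,-0.04,0,0,81,0.036,0.119,-0.07,0,0,81,0.036,0.119,-0.08,0,0,81,0.036,0.119,-0.08,0,0,81]
}}

```text
clock: 6.45
eef_pos: [563.2, -31.4, 94.3]
eef_rot: [-3.14, -0.004, 2.692]
wrist_force: [-1.0, 1.0, 0.8]
finger_gap: 69.9
finger_force: 0.0
```

```bash
python3 - <<'E'
from h import *
print(manip.read_state()['eef_rot']); snap('side','s3'); p=cv2.imread('pics/s3.png'); cv2.imwrite('pics/s3c.png',cv2.resize(p[110:270,270:510],None,fx=3,fy=3,interpolation=cv2.INTER_CUBIC))
E
```

```text
[-3.14032525 -0.00399387  2.69213251]
```

View pics/s3c.png

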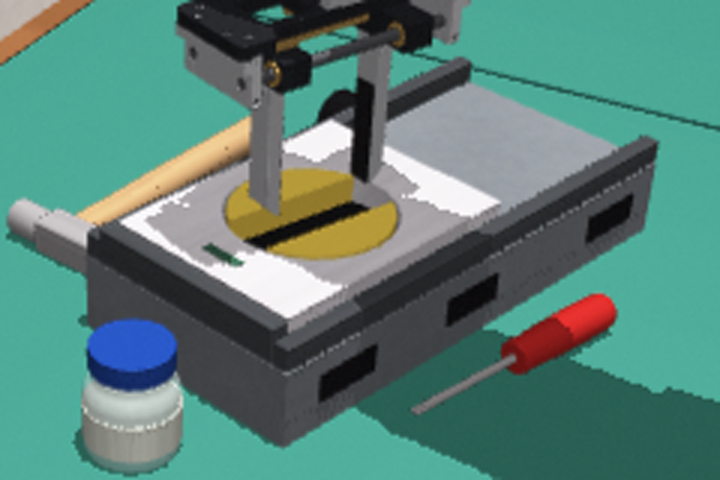

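Both fingertips hang over the two ends of the slot, with the tips at about (265,210) and (370,180) in the crop. They line up along it, so I'll lower them in.

Emit:
{"fn": "jog_arm", "kwargs": {
  "plan": [0.001,0,-0.01,0,0,0,0.002,0,-0.02,0,0,0,0.002,0,-0.026,0,0,0,0.002,0,-0.026,0,0,0]
}}

```text
clock: 6.9
eef_pos: [565.9, -31.6, 69.5]
eef_rot: [-3.141, -0.001, 2.692]
wrist_force: [-0.4, 0.0, 0.8]
finger_gap: 70.2
finger_force: 0.0
```

Emit:
{"fn": "jog_arm", "kwargs": {
  "plan": [0,0,0,0,0,-5,0,0,0,0,0,-11,0,0,0,0,0,-17,0,0,0,0,0,-23,0,0,0,0,0,-29,0,0,0,0,0,-35,0,0,0,0,0,-41,0,0,0,0,0,-47,0,0,0,0,0,-53,0,0,0,0,0,-59,0,0,0,0,0,-65,0,0,0,0,0,-71,0,0,0,0,0,-76,0,0,0,0,0,-80,0,0,0,0,0,-80]
}}

```text
clock: 8.4
eef_pos: [566.3, -31.4, 70.7]
eef_rot: [-3.142, -0.0, 1.295]
wrist_force: [-1.1, 0.5, 0.4]
finger_gap: 69.9
finger_force: 0.3
```

```bash
python3 - <<'E'
from h import *
s=manip.read_state();print(s['moment'],s['wrist_force'],s['joints'])
E
```

```text
[0.10564046 0.05554164 0.02953081] [-1.06937584  0.45090234  0.35653288] [-1.20121661e-01  4.81698739e-01  1.60357944e+00  2.09159214e-04
  1.05629928e+00  1.55695414e-01]
```

Emit:
{"fn": "jog_arm", "kwargs": {
  "plan": [0,0,0,0,0,-3,0,0,0,0,0,-6,0,0,0,0,0,-9,0,0,0,0,0,-11,0,0,0,0,0,-12,0,0,0,0,0,-12,0,0,0,0,0,-12]
}}

```text
clock: 9.1
eef_pos: [566.4, -31.6, 70.6]
eef_rot: [3.141, -0.0, 1.088]
wrist_force: [-0.8, 2.7, -0.4]
finger_gap: 70.2
finger_force: 0.8
```

```bash
python3 - <<'E'
from h import *
s=manip.read_state();print(s['moment'],s['wrist_force'],s['eef_rot'])
E
```

```text
[ 0.29403745 -0.01334333  0.06067924] [-0.82421198  2.74292121 -0.39889701] [ 3.14130625e+00 -1.60511671e-04  1.08788109e+00]
```

Emit:
{"fn": "jog_arm", "kwargs": {
  "plan": [0,0,0,0,0,-1.5,0,0,0,0,0,-3,0,0,0,0,0,-4,0,0,0,0,0,-5,0,0,0,0,0,-5,0,0,0,0,0,-5]
}}

```text
clock: 9.7
eef_pos: [566.4, -31.5, 70.6]
eef_rot: [3.141, 0.0, 1.0]
wrist_force: [-0.7, 3.5, 3.8]
finger_gap: 70.0
finger_force: 14.2
```

```bash
python3 - <<'E'
from h import *
s=manip.read_state();print(s['moment'],s['wrist_force'],s['eef_rot'])
E
```

```text
[0.46033282 0.02154031 1.47527339] [-0.707655    3.54989635  3.84307424] [3.14134926e+00 6.76367044e-05 1.00026047e+00]
```

The moment has risen to 1.5 N m at the yaw I'd expect for the stop. Now I back the fingers off to mid-slot and lift away.

Emit:
{"fn": "jog_arm", "kwargs": {
  "plan": [0,0,0,0,0,5,0,0,0,0,0,11,0,0,0,0,0,15,0,0,0,0,0,15,0,0,0.02,0,0,15,0,0,0.05,0,0,15,0,0,0.09,0,0,15,0,0,0.12,0,0,15,-0.03,-0.04,0.13,0,0,15,-0.06,-0.08,0.13,0,0,15,-0.08,-0.12,0.13,0,0,15,-0.09,-0.14,0.13,0,0,15,-0.09,-0.14,0.13,0,0,15]
}}

```text
clock: 11.0
eef_pos: [475.2, -173.8, 200.6]
eef_rot: [3.141, 0.0, 1.255]
wrist_force: [0.4, 0.5, 0.1]
finger_gap: 70.2
finger_force: 0.0
```

```bash
python3 - <<'E'
from h import *
c=get_calibration('wrist'); p,d=snap('wrist','w4')
def at(u,v,z):
    x,y=(u-c['cx'])/c['fx'],(v-c['cy'])/c['fy']; r=np.hypot(x,y); k=np.tan(r)/r
    w=Rm(c)@np.array([x*k,y*k,1]); o=np.array(c['origin']); return o+w*(z-o[2])/w[2]
m=cv2.inRange(cv2.cvtColor(p,cv2.COLOR_RGB2HSV),(24,120,60),(34,255,255)); m[240:]=0
n,l,st,ce=cv2.connectedComponentsWithStats(m)
C=[]
for i in range(1,n):
    if st[i,4]>800:
        ys,xs=np.nonzero(l==i); w=np.array([at(a,b,81)[:2] for a,b in zip(xs,ys)],np.float32); C.append(w); print(ce[i],cv2.minAreaRect(w))
print(cv2.minEnclosingCircle(np.vstack(C)))
E
```

```text
[369.20734032   8.58293613] ((571.5462036132812, -11.002822875976562), (18.765546798706055, 101.76467895507812), 75.16976165771484)
[369.20184631  73.08058882] ((554.073974609375, -67.11923217773438), (36.26924133300781, 101.92171478271484), 73.29808044433594)
((564.9158935546875, -32.55184555053711), 55.712196350097656)
```

View pics/w4.png

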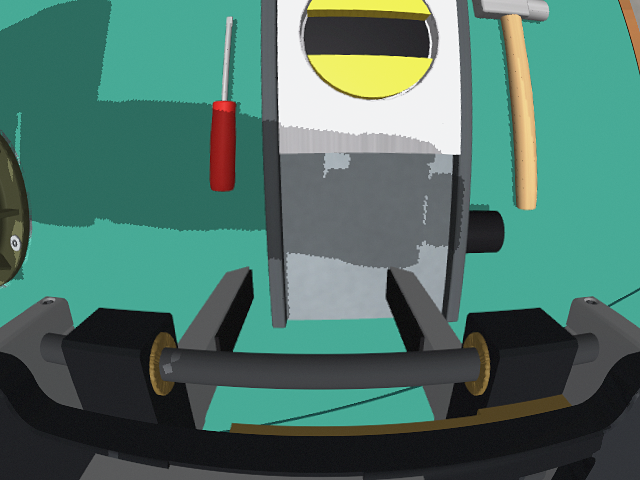

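The slot now lies across the housing, at about (368,37) in the picture and -16.7° in the world. The cover is home, the bystanders haven't moved, and the hand is clear.

```bash
python3 -c "
from cell import manip; print(manip.sign_off())"
```

```text
the job is handed in; nothing more can be done
None
```

The cover is pushed home, the fastener is turned clockwise to its stop, the hand is clear, and the job was handed in at about 11 s; the judge's verdict was not shown.

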